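# Stow the portable drive and slide the cover shut

### The job

Put the portable drive away in the wooden organiser: lift it out of its stand, lay it on its broad side on the open desk and let go, then take it again by its long edges and set it down flat in the organiser's open compartment. Then slide the cover fully shut over it. Do not drop the drive, and leave the mug, mouse and stapler where they are.

Things in the scene. Friction and masses are not known exactly. Their poses are not given: they have to be found in the camera images.
- drive_center (a point): Centre of the portable drive, a loose black plastic slab with grey panels on its two broad sides, 100 long x 58 wide x 18 mm thick, about 0.13 to 0.25 kg. Its x axis runs along the 100 mm length, y through the 18 mm thickness, z along the 58 mm width. At the start it stands on a long edge in the stand (z up, top edge 66 mm above the desk, centre 37 mm). Lying flat, y is vertical (either face may be up).
- stand: Fixed low aluminium stand holding the drive upright. Base 120 (its x) x 56 (y) x 8 mm high; on it two parallel cheeks 100 mm long, 6 mm thick, up to 24 mm above the desk, with a 22 mm wide slot between them along x, in which the drive stands loosely. Origin: centre of the underside, z up.
- organiser: Fixed wooden box on the desk, 136 (its x) x 320 (its y) mm, walls 40 mm high with thin guide rails to 49 mm along both long sides. The half at negative y is an open compartment; the half at positive y is solid, its top 40 mm high, where the cover is parked. Origin: centre of the underside, z up. It may be turned on the desk by up to 0.25 rad.
- compartment (a point): Centre of the compartment's floor, 10 mm above the desk; axes as the organiser's. The compartment is 120 mm (x) by 140 mm (y) inside and 30 mm deep to the rim. The drive lying flat fits with its length along y; the parked cover may still overlap up to 13 mm of the compartment's +y end. A drive standing on edge blocks the cover.
- cover_grip (a point): Centre of the cover's upright grip rib, 61 mm above the desk; axes as the organiser's. The cover is a flat wooden board 122 (x) x 155 (y) x 5 mm, its top 46 mm above the desk; the rib stands in its middle, 60 mm long along x, 12 mm thick along y, 30 mm tall, from 46 to 76 mm above the desk. When shut, the rib is straight above compartment.
- cover (a joint): How far the cover is open, m: 0 = shut against its stop over the compartment, growing as it slides along the organiser's +y to 0.155 at most. It starts at 0.135 to 0.155. It slides with 1 to 2 N of friction and stays where it is left.
- mug: Bystander: loose white mug, 80 mm across, 90 mm high, handle at its +y. Origin: centre of underside.
- mouse: Bystander: loose grey computer mouse, 105 (x) x 58 (y) x 32 mm. Origin: centre of underside.
- stapler: Bystander: loose black stapler, 36 (x) x 140 (y) x 49 mm. Origin: centre of underside.
Mind the look-alikes: they are no part of the job. Leave any blue or purple look-alike of the part that bears drive_center alone.

How it is judged:
By the outcome, as a careful person would: the job done as asked, in the order asked, and still so for the second after the job is handed in, with the robot touching nothing.
It also fails if it takes over 67 s, if anything falls off the work surface, if the arm or the gripper's body presses on something with over 40 N, if the wrist force passes 120 N, or if a joint passes its speed limit or range.

### The arm

A 6-joint arm with a two-finger parallel gripper is mounted at the origin on the work surface. World frame = base frame: x ahead of the robot, y to its left, z up, the work surface at z = 0. Lengths are in m, angles in rad, forces in N, time in s.
With the tool pointing down it reaches from about 0.35 to 0.975 m from the base axis. Payload 4.9 kg.
Tool frame: the origin (TCP) lies midway between the tips of the shut fingers; the grasp point (between the pads) lies 19 mm behind it; z points along the fingers, y is the direction in which the jaws open and shut (so a half turn about z gives the same grasp; the last joint's range is limited). The gripper opens to 85 mm and grips with 20 to 120 N. Pads are 22 mm wide; open, the fingers measure 114 mm over their backs; the gripper's body (76 mm by 85 mm) begins 54 mm behind the grasp point. The pads swing forward as they close: fully open they stand 13 mm farther back than shut.
Start: joints at [0.981, 0.053, 1.613, -0, 1.476, -0.119], TCP at [0.283, 0.557, 0.2] pointing down, gripper open.
Joint ranges: [-3.01, 3.01], [-1.01, 2.22], [0.06, 2.58], [-1.02, 4.17], [0.09, 2.62], [-3.14, 3.14]. Speed limits (rad/s): [2.57, 2.57, 3.14, 3.14, 3.14, 3.14].

### API

Orientations are given as a rotation vector (axis times angle).
In Python, from station import ctrl gives the robot as it stands.
- The arm moves only by the tool drive_tool, never from a script. Its argument "moves" is one flat list of numbers, 7 for each row, row after row: the turn, a rotation vector about the world's x, y, z in degrees, then the shift along the world's x, y, z in m, then the closure, from 0 (fully open) to 1 (shut). A call has exactly 5 rows; each row shifts and turns the commanded pose from where the row before left it; what a row does not reach is not made up. A row lasts 1/8 s, in which the tool goes at most 62.5 mm and 10.7 degrees, less where a joint would pass 70% of its speed; a pose out of reach is approached as far as the arm can. A call is refused whole if a number of a shift passes 0.0625 or a number of a turn 10.7, either way. A call with a gripper value outside its range is refused whole. The fingers move at their own pace and stop on an object; "newtons" is the grip in N (left out, the last holds). Time passes only in rows, so rows that do not move let the fingers close, or fill a call up. It gives the time, the measured TCP pose, the force and the opening at its end, in the units of the state.
- ctrl.get_obs(): the state, without advancing time (a new reading comes with each control period).
- ctrl.get_image(name): name is "scene" or "top" or "wrist"; returns the picture (480x640x3 uint8, red, green, blue); there is no depth.
- ctrl.get_calibration(name): a dict with "fx", "fy", "cx", "cy" (pixels), "k1" (the pictures are not rectified: a ray, as slopes to the right and down, at radius r is drawn at 1 + k1 r^2 times it, then the intrinsics apply), "rvec" (rotation vector, rad) and "tvec" (3), from world to camera coordinates, as OpenCV has them; the wrist camera has in their place "T_tool_cam" (4x4, takes a point from camera to tool coordinates, whose origin is the TCP and whose axes are the flange's). Camera axes: x right, y down, z forward; pixel columns grow to the right and rows downward; lengths in m; the calibration is good to about 2 mm. A picture is of the moment at which its call begins: read the wrist's pose just before it. get_calibration takes no time and is no camera call.
- ctrl.finish_job(): hands the job in, once; it reports no verdict.
The state is a dict: "t": time; "q": joint angles; "dq": joint speeds; "effort": joint torques, N m; "tool_pos": TCP position; "tool_rot": TCP orientation; "contact_force": force on the tool from outside, world axes, zero at the start; "wrist_torque": the same for the moment, N m; "opening": finger opening in m.
Only numpy, scipy, OpenCV 4.12 (cv2) and the standard library are available. Lean on these libraries where they do the work, as an engineer would, in place of code of your own. Each camera call takes 0.05 s, during which the arm holds its last target.

## Working session

There is one attempt and no reset: what is moved stays moved. The work goes in short steps, Python scripts to look and compute and a tool call to move; the robot and the scene stay as the last step left them, time stands still between calls to the robot, and variables do not carry over. Pictures are saved under pics/ and viewed, and the job is handed in when it is done.

Besides the shell and the picture viewer there is one more tool, called after "Request:" by a JSON object that holds its "api" and its "payload", one argument or row to a line. drive_tool: Moves the arm, as the interface text tells. Its arguments: {"type":"object","properties":{"moves":{"type":"array","items":{"type":"number"}},"newtons":{"type":"number"}},"required":["moves"]}

```bash
ls; mkdir -p pics
python3 - <<'E'
from station import ctrl
import cv2
o=ctrl.get_obs();print(o)
for n in ("scene","top","wrist"):
    im=ctrl.get_image(n);cv2.imwrite(f"pics/{n}0.png",im[:,:,::-1]);print(n,ctrl.get_calibration(n))
E
```

```text
pics
{'t': 0.0, 'q': array([ 9.80992572e-01,  5.33435422e-02,  1.61429590e+00,  1.05765416e-05,
        1.47596737e+00, -1.18986228e-01]), 'dq': array([-0.00042559, -0.0004842 ,  0.00051572, -0.00030695, -0.00016145,
       -0.00177417]), 'effort': array([ 1.25260012e-03, -3.93703973e+01, -3.70169663e+01, -2.26226683e-05,
        7.34141737e-03, -8.03456970e-06]), 'tool_pos': array([0.28311956, 0.55643812, 0.19907019]), 'tool_rot': array([-7.32582515e-01, -3.05425364e+00,  2.96081097e-03]), 'contact_force': array([ 0.14347705, -0.75487201,  0.54349497]), 'wrist_torque': array([ 0.04299119,  0.01377361, -0.00338409]), 'opening': 0.08543838590531952}
scene {'fx': 519.9368467999566, 'fy': 519.9368467999566, 'cx': 318.948206134275, 'cy': 244.18653805579186, 'k1': -0.020287161945708353, 'rvec': array([ 2.39059503,  1.13094733, -0.31907628]), 'tvec': array([-0.36793118, -0.27337965,  1.49562562])}
top {'fx': 622.964974878922, 'fy': 622.964974878922, 'cx': 314.15896128477186, 'cy': 235.5237819375006, 'k1': -0.07683815070125777, 'rvec': array([ 2.1478228 , -2.09337496,  0.184704  ]), 'tvec': array([0.02525321, 0.50053774, 1.20313062])}
wrist {'fx': 363.40788020515885, 'fy': 363.40788020515885, 'cx': 311.8223969873546, 'cy': 242.89087388049091, 'k1': -0.042556962336638644, 'T_tool_cam': array([[ 1.32546296e-03, -9.59553630e-01, -2.81522779e-01,
         7.24224450e-02],
       [ 9.99998539e-01,  1.57562324e-03, -6.62234066e-04,
        -1.33210285e-03],
       [ 1.07902293e-03, -2.81521490e-01,  9.59554317e-01,
        -1.73676189e-01],
       [ 0.00000000e+00,  0.00000000e+00,  0.00000000e+00,
         1.00000000e+00]])}
```

View pics/scene0.png

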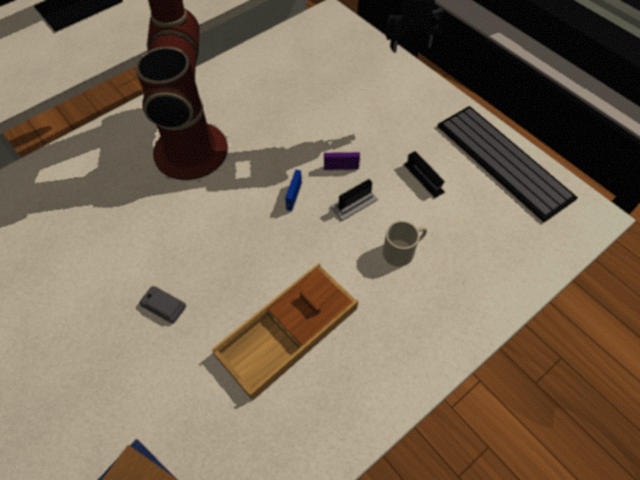

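View pics/top0.png

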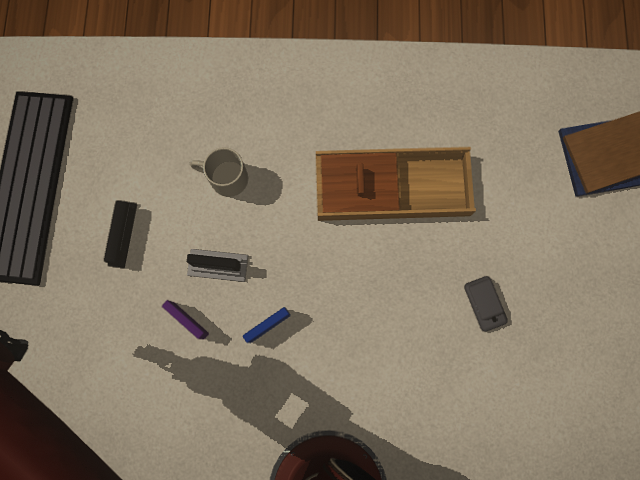

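View pics/wrist0.png

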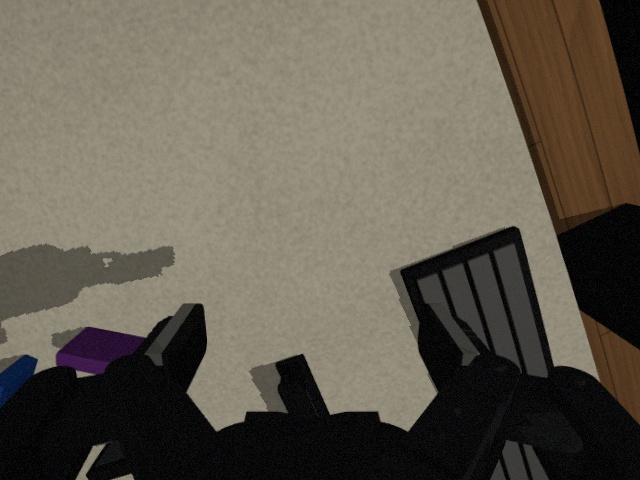

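The pictures show a black slab in the aluminium stand at top (214,263), and loose look-alikes in blue (266,325) and purple (185,319). The stapler is at (120,234), the mug at (223,168), the mouse at (486,304) and the organiser around (395,184). The slab in the stand fits the drive's description, so I'll confirm it in a crop.

```bash
python3 - <<'E'
import cv2
im=cv2.imread("pics/top0.png")
cv2.imwrite("pics/c1.png",cv2.resize(im[235:295,170:265],None,fx=8,fy=8,interpolation=cv2.INTER_CUBIC))
cv2.imwrite("pics/c2.png",cv2.resize(im[135:235,305:485],None,fx=4.4,fy=4.4,interpolation=cv2.INTER_CUBIC))
E
cat > h.py <<'E'
import numpy as np,cv2
from scipy.spatial.transform import Rotation as R
from station import ctrl
def cam(n,obs=None):
    c=ctrl.get_calibration(n)
    if n=="wrist":
        T=np.eye(4);T[:3,:3]=R.from_rotvec(obs["tool_rot"]).as_matrix();T[:3,3]=obs["tool_pos"]
        T=T@c["T_tool_cam"]; return c,T[:3,:3],T[:3,3]
    Rm=R.from_rotvec(c["rvec"]).as_matrix();return c,Rm.T,-Rm.T@c["tvec"]
def pix2w(n,u,v,z,obs=None):
    c,Rc,o=cam(n,obs)
    x,y=(u-c["cx"])/c["fx"],(v-c["cy"])/c["fy"]
    s=1.
    for _ in range(20): s=1+c["k1"]*(x*x+y*y)/s**2
    d=Rc@np.array([x/s,y/s,1]);return o+d*(z-o[2])/d[2]
def w2pix(n,p,obs=None):
    c,Rc,o=cam(n,obs);q=Rc.T@(np.array(p)-o);x,y=q[:2]/q[2];s=1+c["k1"]*(x*x+y*y)
    return c["cx"]+c["fx"]*x*s,c["cy"]+c["fy"]*y*s
def snap(n,f):
    o=ctrl.get_obs();im=ctrl.get_image(n);cv2.imwrite(f"pics/{f}.png",im[:,:,::-1]);return o
E
```

```text
(no output)
```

View pics/c1.png

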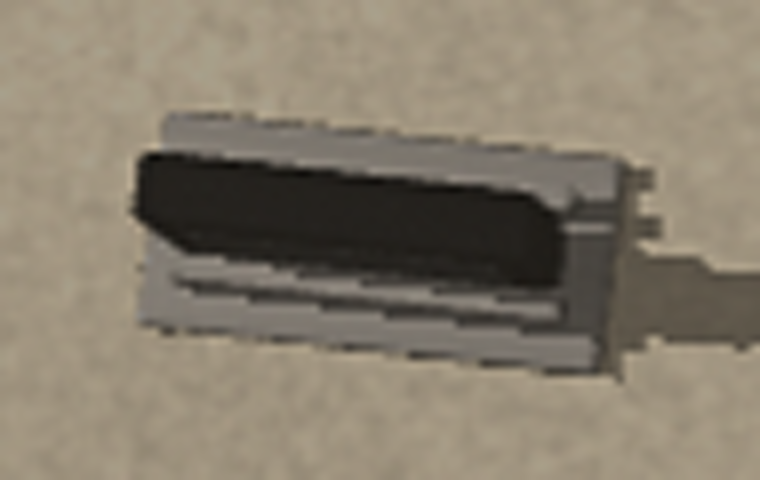

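View pics/c2.png

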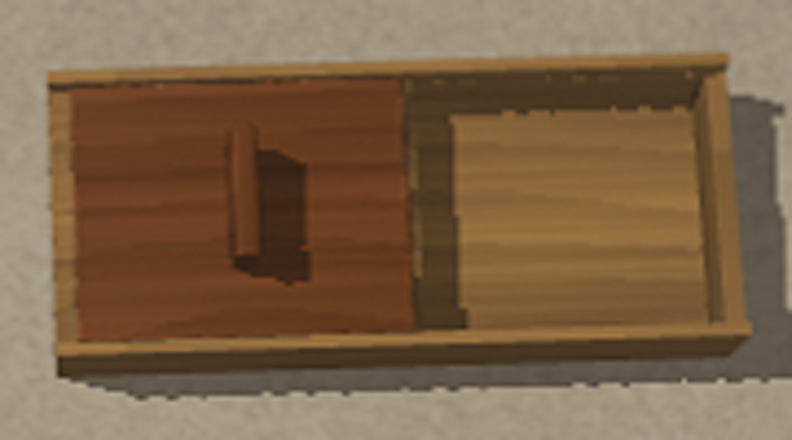

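Run:
```python
from h import *
def P(c,u,v,z):
    if c==1: u,v=u/8+170-.5+.06,v/8+235-.5+.06
    else: u,v=u/4.4+305-.4,v/4.4+135-.4
    return pix2w("top",u,v,z)
print("cam",cam("top")[2])
print("stand");B=[P(1,*a,.008) for a in((165,113),(620,158),(598,372),(140,322))]
print(np.round(B,4)); print(np.mean(B,0), [np.linalg.norm(B[i]-B[(i+1)%4]) for i in range(4)])
print("drive top z66"); D=[P(1,*a,.066) for a in((140,153),(540,195),(560,235),(140,210),(190,250),(560,285))]
print(np.round(D,4))
print("org");O=[P(2,*a,.049) for a in((50,72),(727,55),(750,325),(57,345))]
print(np.round(O,4),np.mean(O,0),[np.linalg.norm(O[i]-O[(i+1)%4]) for i in range(4)])
print("rib top");G=[P(2,*a,.076) for a in((232,123),(253,123),(258,255),(234,255))]
print(np.round(G,4),np.mean(G,0))
d=O[0]-O[1]+O[3]-O[2];print("org y dir",np.degrees(np.arctan2(d[1],d[0])))
for n,u,v,z in(("mug",223,168,.09),("stapler",120,234,.049),("blue",266,325,.03),("purple",185,319,.03),("mouse",486,304,.03)):print(n,pix2w("top",u,v,z))
```

```text
cam [0.2718664  0.02291469 1.27446562]
stand
[[0.4727 0.2943 0.008 ]
 [0.464  0.1757 0.008 ]
 [0.4086 0.1788 0.008 ]
 [0.4182 0.2974 0.008 ]]
[0.44088519 0.23656413 0.008     ] [np.float64(0.11890234714209458), np.float64(0.05551994627842682), np.float64(0.11896103516356328), np.float64(0.054565907164186495)]
drive top z66
[[0.4534 0.2875 0.066 ]
 [0.4455 0.188  0.066 ]
 [0.4358 0.1826 0.066 ]
 [0.4392 0.2866 0.066 ]
 [0.4296 0.2736 0.066 ]
 [0.4234 0.182  0.066 ]]
org
[[ 0.676   0.039   0.049 ]
 [ 0.6929 -0.2784  0.049 ]
 [ 0.563  -0.286   0.049 ]
 [ 0.5455  0.0324  0.049 ]] [ 0.6193488  -0.12323536  0.049     ] [np.float64(0.317813252636857), np.float64(0.13005659988860852), np.float64(0.3189528676664049), np.float64(0.1307026773761545)]
rib top
[[ 0.6449 -0.0448  0.076 ]
 [ 0.6451 -0.0543  0.076 ]
 [ 0.5832 -0.0573  0.076 ]
 [ 0.583  -0.0465  0.076 ]] [ 0.61406345 -0.05069965  0.076     ]
org y dir 93.0931317142795
mug [0.62309913 0.22168171 0.09      ]
stapler [0.49253239 0.43059867 0.049     ]
blue [0.31983045 0.12906378 0.03      ]
purple [0.3269859 0.2914032 0.03     ]
mouse [ 0.37202587 -0.3090633   0.03      ]
```

Run:
```python
from h import *
o=ctrl.get_obs()
M=R.from_rotvec(o["tool_rot"]).as_matrix();print(M.round(3))
print("jaw angle",np.degrees(np.arctan2(M[1,1],M[0,1])), "tool x ang",np.degrees(np.arctan2(M[1,0],M[0,0])))
for u,v in((100,38),(320,42),(600,48)):print(pix2w("top",u,v,0))
```

```text
[[-0.891  0.454 -0.001]
 [ 0.454  0.891 -0.001]
 [ 0.    -0.002 -1.   ]]
jaw angle 63.02393435504554 tool x ang 153.02391711014326
[0.94992379 0.53430918 0.        ]
[0.94660689 0.03721601 0.        ]
[ 0.95411013 -0.59405812  0.        ]
```

Request:
{"api": "drive_tool", "payload": {
  "moves": [0,0,-6.74,0.0158,-0.032,0,0,0,0,-6.74,0.0158,-0.032,0,0,0,0,-6.74,0.0158,-0.032,0,0,0,0,-6.74,0.0158,-0.032,0,0,0,0,-6.74,0.0158,-0.032,0,0],
  "newtons": 40
}}

```text
t: 0.78
tool_pos: [0.3627, 0.3958, 0.1999]
tool_rot: [-1.592, -2.708, 0.001]
contact_force: [0.1, -0.7, 0.5]
opening: 0.0856
```

Request:
{"api": "drive_tool", "payload": {
  "moves": [0,0,-6.74,0.0158,-0.032,0,0,0,0,-6.74,0.0158,-0.032,0,0,0,0,-6.74,0.0158,-0.032,0,0,0,0,-6.74,0.0158,-0.032,0,0,0,0,-6.74,0.0158,-0.032,0,0]
}}

```text
t: 1.4
tool_pos: [0.4417, 0.2358, 0.2]
tool_rot: [-2.309, -2.13, 0.001]
contact_force: [-0.0, 0.6, -0.1]
opening: 0.0854
```

Run:
```python
from h import *
o=snap("wrist","w1");print(o["t"],o["tool_pos"],o["tool_rot"],np.degrees(np.arctan2(*R.from_rotvec(o["tool_rot"]).as_matrix()[1::-1,1])))
np.save("o1.npy",o)
```

```text
1.4 [0.44166016 0.23584751 0.19997795] [-2.30860232e+00 -2.13042665e+00  5.18338742e-04] -4.597059178710736
```

View pics/w1.png

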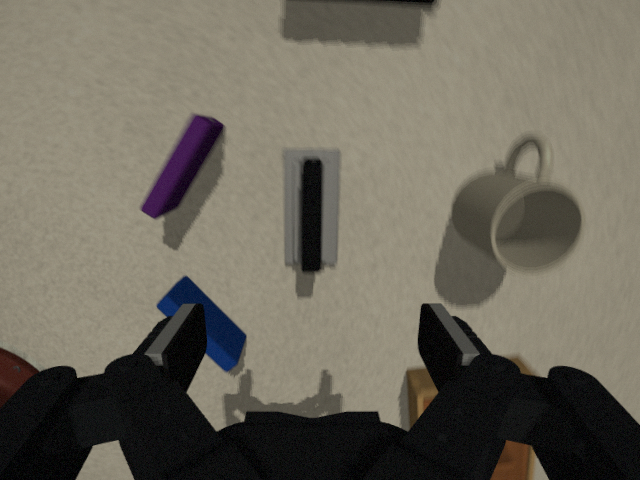

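The wrist view shows the drive's black top edge at px (302–322, 158–272) in the stand, with the purple and blue blocks to its left.

Run:
```python
from h import *
im=cv2.imread("pics/w1.png")
cv2.imwrite("pics/c3.png",cv2.resize(im[140:285,260:365],None,fx=5,fy=4,interpolation=cv2.INTER_CUBIC))
o=np.load("o1.npy",allow_pickle=True).item()
for u,v,z in((302,161,.066),(322,161,.066),(320,268,.066),(301,268,.066),(284,150,.008),(340,150,.008),(338,264,.008),(286,264,.008)):print(u,v,pix2w("wrist",u,v,z,o).round(4))
```

```text
302 161 [0.4361 0.2872 0.066 ]
322 161 [0.4527 0.2859 0.066 ]
320 268 [0.4441 0.1919 0.066 ]
301 268 [0.4271 0.1932 0.066 ]
284 150 [0.4175 0.2955 0.008 ]
340 150 [0.4721 0.2912 0.008 ]
338 264 [0.4632 0.1733 0.008 ]
286 264 [0.4079 0.1777 0.008 ]
```

View pics/c3.png

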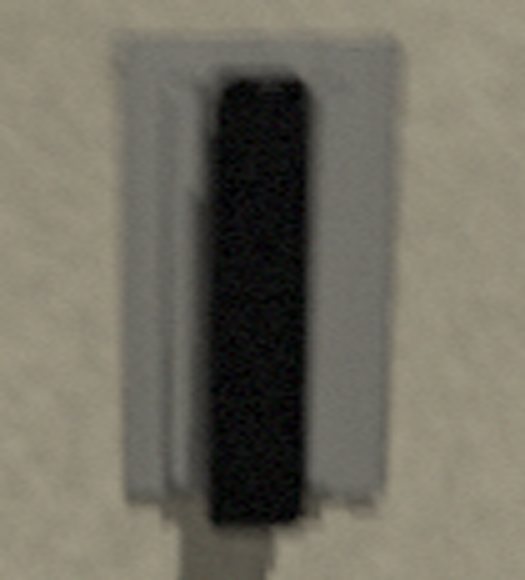

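Request:
{"api": "drive_tool", "payload": {
  "moves": [0,0,0,-0.0015,0.0007,-0.05,0,0,0,0,0,0,-0.05,0,0,0,0,0,0,-0.045,0.3,0,0,0,0,0,-0.022,0.5,0,0,0,0,0,0,0.55],
  "newtons": 40
}}

```text
t: 2.08
tool_pos: [0.4377, 0.237, 0.0308]
tool_rot: [-2.303, -2.134, 0.008]
contact_force: [0.7, -0.4, 0.6]
opening: 0.0388
```

Request:
{"api": "drive_tool", "payload": {
  "moves": [0,0,0,0,0,0,0.9,0,0,0,0,0,0,0.9,0,0,0,0,0,0,0.9,0,0,0,0,0,0,0.9,0,0,0,0,0,0,0.9],
  "newtons": 40
}}

```text
t: 2.7
tool_pos: [0.4416, 0.2383, 0.0356]
tool_rot: [2.303, 2.134, 0.005]
contact_force: [-1.9, -0.7, 6.3]
opening: 0.0088
```

Run:
```python
from h import *
o=snap("wrist","w2");print(o["tool_pos"],o["opening"],o["contact_force"]);snap("scene","s2");snap("top","t2")
a=cv2.imread("pics/s2.png")[120:260,270:450];b=cv2.imread("pics/t2.png")[180:320,130:310]
cv2.imwrite("pics/c4.png",cv2.resize(np.hstack([a,b]),None,fx=2.2,fy=2.2,interpolation=cv2.INTER_CUBIC))
```

```text
[0.44163093 0.23825429 0.03563898] 0.008830469105302 [-1.90398745 -0.66552181  6.28368696]
```

View pics/w2.png

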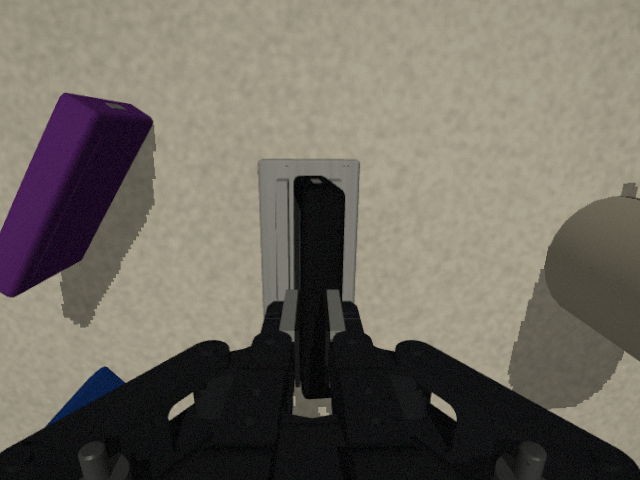

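View pics/c4.png

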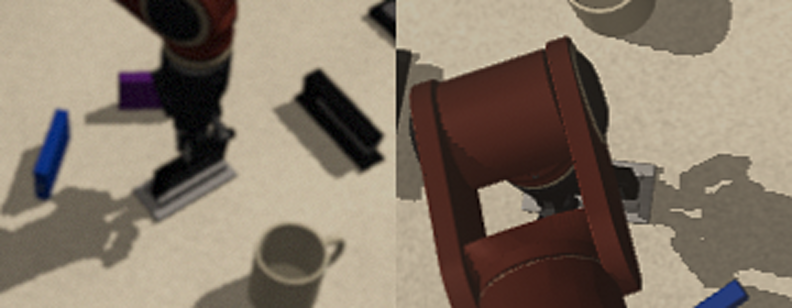

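The drive is between the pads and the fingers are stopped on it. I'll lift it gently, then look.

Request:
{"api": "drive_tool", "payload": {
  "moves": [0,0,0,0,0,0.01,0.9,0,0,0,0,0,0.02,0.9,0,0,0,0,0,0.03,0.9,0,0,0,0,0,0.03,0.9,0,0,0,0,0,0.02,0.9]
}}

```text
t: 3.48
tool_pos: [0.4406, 0.238, 0.1456]
tool_rot: [2.304, 2.134, 0.004]
contact_force: [0.3, 0.0, -0.4]
opening: 0.0086
```

Run:
```python
from h import *
o=snap("wrist","w3");print(o["tool_pos"],o["opening"],o["contact_force"]);snap("scene","s3")
a=cv2.imread("pics/s3.png")[120:260,270:450];b=cv2.imread("pics/w3.png")[120:440,120:500]
cv2.imwrite("pics/c5.png",np.hstack([cv2.resize(a,(411,320),interpolation=cv2.INTER_CUBIC),b]))
```

```text
[0.44060115 0.23795738 0.14557316] 0.008587171433749775 [ 0.27725165  0.02420277 -0.42231656]
```

View pics/c5.png

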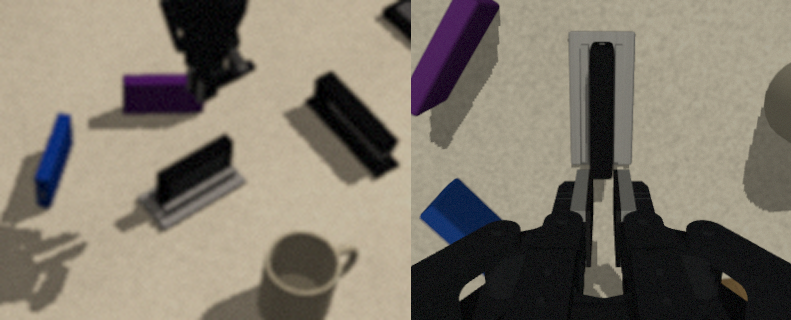

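The drive stayed in the stand and the opening is only the commanded 8.5 mm, so the grip failed. I'll check the geometry.

Run:
```python
from h import *
c=ctrl.get_calibration("wrist");T=np.linalg.inv(c["T_tool_cam"])
for p in((0,0,0),(0,0,-.019),(0,.0043,0),(0,.0043,-.019),(0.011,.0043,-.019),(-.011,.0043,-.019)):
    q=T@np.array([*p,1]);print(p,q[:3].round(3),c["cx"]+c["fx"]*q[0]/q[2],c["cy"]+c["fy"]*q[1]/q[2])
a=cv2.imread("pics/w2.png")[260:440,220:410]
cv2.imwrite("pics/c6.png",cv2.resize(cv2.convertScaleAbs(a,alpha=2.5,beta=20),None,fx=3.3,fy=3.3,interpolation=cv2.INTER_CUBIC))
a=cv2.imread("pics/w3.png")[260:480,220:410]
cv2.imwrite("pics/c7.png",cv2.resize(cv2.convertScaleAbs(a,alpha=2.5,beta=20),None,fx=2.6,fy=2.6,interpolation=cv2.INTER_CUBIC))
```

```text
(0, 0, 0) [0.001 0.019 0.187] 314.14697631546693 279.43976448251715
(0, 0, -0.019) [0.001 0.024 0.168] 314.33836091234417 295.0027011037494
(0, 0.0043, 0) [0.005 0.019 0.187] 322.5199239958517 279.4547288508245
(0, 0.0043, -0.019) [0.005 0.024 0.168] 323.6172938841561 295.01969490119524
(0.011, 0.0043, -0.019) [0.005 0.014 0.165] 323.8715141565469 272.807661108422
(-0.011, 0.0043, -0.019) [0.005 0.035 0.172] 323.37230592809846 316.425071850874
```

View pics/c6.png

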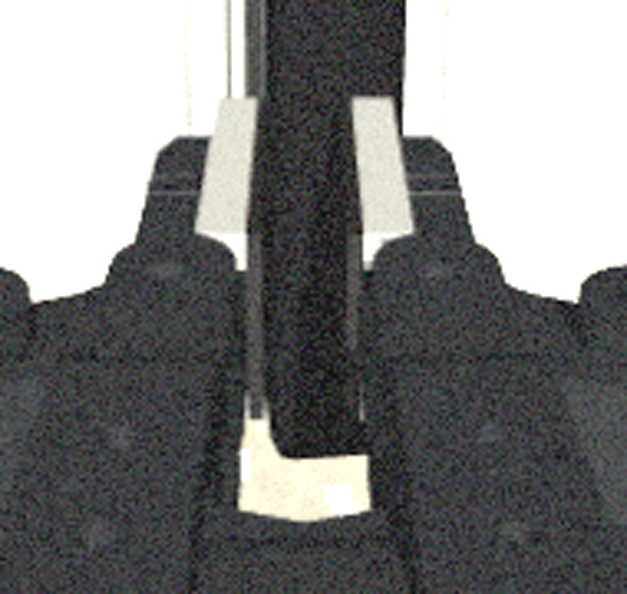

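View pics/c7.png

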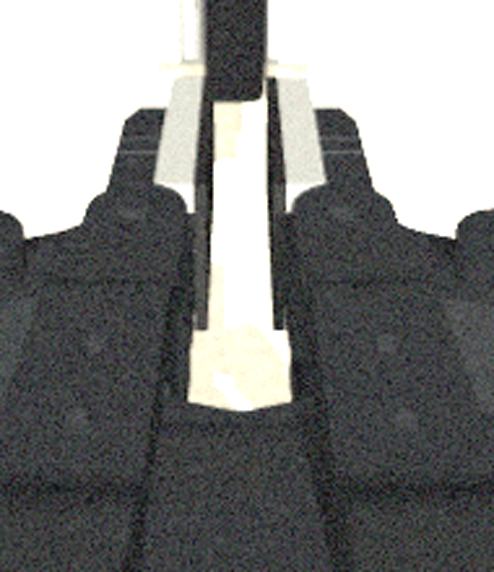

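Run:
```python
from h import *
for f,n,p in(("s2","scene",(.4416,.2383,.0356)),("s3","scene",(.4406,.2380,.1456))):
    im=cv2.imread(f"pics/{f}.png")
    M=R.from_rotvec([2.304,2.134,.004]).as_matrix()
    for l,col in((0,(0,0,255)),(.019,(0,255,0)),(.073,(255,0,0))):
        u=w2pix(n,np.array(p)-M[:,2]*l);print(f,l,u)
    c=[int(v) for v in w2pix(n,p)]
    x0,y0=c[0]-45,c[1]-60
    big=cv2.resize(cv2.convertScaleAbs(im[y0:y0+90,x0:x0+90],alpha=2,beta=10),None,fx=6,fy=6,interpolation=cv2.INTER_CUBIC)
    for l,col in((0,(0,0,255)),(.019,(0,255,0)),(.073,(255,0,0))):
        u=w2pix(n,np.array(p)-M[:,2]*l);cv2.circle(big,(int((u[0]-x0+.5)*6),int((u[1]-y0+.5)*6)),4,col,-1)
    cv2.imwrite(f"pics/{f}b.png",big)
```

```text
s2 0 (np.float64(355.40013843545006), np.float64(195.181164759874))
s2 0.019 (np.float64(355.76673452617683), np.float64(190.85360524596194))
s2 0.073 (np.float64(356.858102359588), np.float64(177.9639113669216))
s3 0 (np.float64(357.3970944623516), np.float64(168.45655881956276))
s3 0.019 (np.float64(357.81635471567444), np.float64(163.45884182366956))
s3 0.073 (np.float64(359.0686885715206), np.float64(148.52195351592076))
```

View pics/s3b.png

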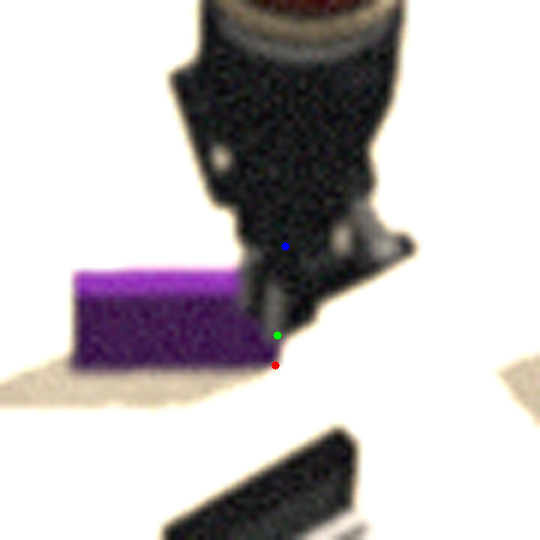

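View pics/s2b.png

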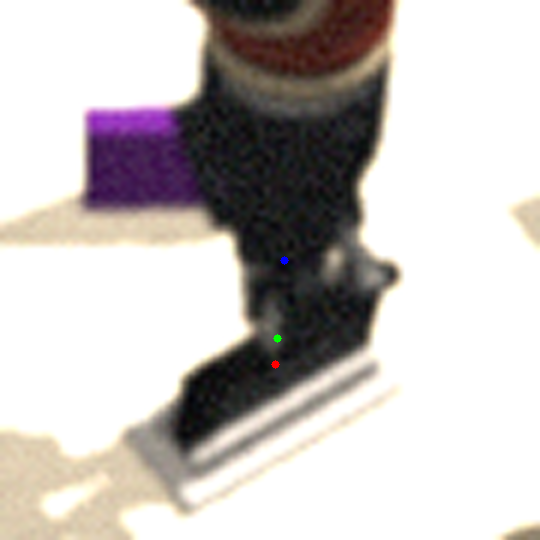

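The wrist views suggest the visible fingertips sit well behind the reported TCP: the pads overlap the drive's top edge, and there was 6 N upward while closing. A touch on the free desk will settle where the tips are.

Request:
{"api": "drive_tool", "payload": {
  "moves": [0,0,0,0,-0.05,0,0.9,0,0,0,0,-0.05,-0.01,0.9,0,0,0,0,-0.05,-0.03,0.9,0,0,0,0,-0.02,-0.04,0.9,0,0,0,0,0,-0.033,0.9]
}}

```text
t: 4.2
tool_pos: [0.4385, 0.0662, 0.0276]
tool_rot: [-2.307, -2.131, 0.003]
contact_force: [-0.1, -0.4, 0.1]
opening: 0.0084
```

Request:
{"api": "drive_tool", "payload": {
  "moves": [0,0,0,0,0,0,0.9,0,0,0,0,0,-0.003,0.9,0,0,0,0,0,-0.003,0.9,0,0,0,0,0,-0.003,0.9,0,0,0,0,0,-0.003,0.9]
}}

```text
t: 4.82
tool_pos: [0.4404, 0.0679, 0.0187]
tool_rot: [2.304, 2.135, 0.001]
contact_force: [0.2, -0.6, -0.1]
opening: 0.0084
```

Run:
```python
from h import *
o=snap("wrist","w4");print(o["t"],o["tool_pos"],o["opening"],o["contact_force"]);snap("scene","s4")
a=cv2.imread("pics/s4.png")[110:240,260:420];b=cv2.imread("pics/w4.png")[200:460,160:480]
cv2.imwrite("pics/c8.png",cv2.convertScaleAbs(np.hstack([cv2.resize(a,(400,325),interpolation=cv2.INTER_CUBIC),cv2.resize(b,(400,325))]),alpha=1.7))
```

```text
4.825 [0.44044073 0.06785064 0.01871101] 0.008427618106510644 [ 0.16607352 -0.56637293 -0.13443535]
```

View pics/c8.png

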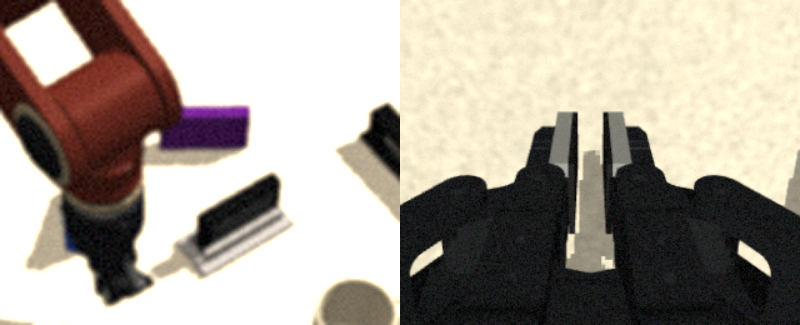

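Request:
{"api": "drive_tool", "payload": {
  "moves": [0,0,0,0,0,-0.003,0.9,0,0,0,0,0,-0.003,0.9,0,0,0,0,0,-0.003,0.9,0,0,0,0,0,-0.003,0.9,0,0,0,0,0,-0.003,0.9]
}}

```text
t: 5.55
tool_pos: [0.4399, 0.0677, 0.003]
tool_rot: [-2.305, -2.135, 0.0]
contact_force: [0.6, -0.3, 0.2]
opening: 0.0089
```

Request:
{"api": "drive_tool", "payload": {
  "moves": [0,0,0,0,0,-0.002,0.9,0,0,0,0,0,-0.002,0.9,0,0,0,0,0,0,0.9,0,0,0,0,0,0,0.9,0,0,0,0,0,0,0.9]
}}

```text
t: 6.18
tool_pos: [0.4401, 0.0677, -0.0006]
tool_rot: [2.304, 2.135, 0.0]
contact_force: [-0.1, 0.7, 0.1]
opening: 0.0085
```

Request:
{"api": "drive_tool", "payload": {
  "moves": [0,0,0,0,0,-0.002,0.9,0,0,0,0,0,-0.002,0.9,0,0,0,0,0,-0.002,0.9,0,0,0,0,0,-0.002,0.9,0,0,0,0,0,-0.001,0.9]
}}

```text
t: 6.8
tool_pos: [0.4399, 0.0677, -0.0099]
tool_rot: [-2.304, -2.135, 0.0]
contact_force: [-0.5, -0.3, -0.3]
opening: 0.0085
```

Request:
{"api": "drive_tool", "payload": {
  "moves": [0,0,0,0,0,-0.002,0.9,0,0,0,0,0,-0.001,0.9,0,0,0,0,0,-0.002,0.9,0,0,0,0,0,-0.001,0.9,0,0,0,0,0,-0.001,0.9]
}}

```text
t: 7.42
tool_pos: [0.44, 0.0677, -0.0168]
tool_rot: [-2.305, -2.135, 0.0]
contact_force: [0.4, 0.5, -0.7]
opening: 0.0084
```

Request:
{"api": "drive_tool", "payload": {
  "moves": [0,0,0,0,0,-0.002,0.9,0,0,0,0,0,-0.001,0.9,0,0,0,0,0,-0.001,0.9,0,0,0,0,0,-0.001,0.9,0,0,0,0,0,-0.001,0.9]
}}

```text
t: 8.05
tool_pos: [0.44, 0.0677, -0.0228]
tool_rot: [2.305, 2.135, 0.0]
contact_force: [-0.4, -0.7, -0.1]
opening: 0.0087
```

Request:
{"api": "drive_tool", "payload": {
  "moves": [0,0,0,0,0,-0.001,0.9,0,0,0,0,0,-0.001,0.9,0,0,0,0,0,-0.001,0.9,0,0,0,0,0,-0.001,0.9,0,0,0,0,0,-0.001,0.9]
}}

```text
t: 8.68
tool_pos: [0.44, 0.0677, -0.0277]
tool_rot: [2.305, 2.135, -0.0]
contact_force: [0.0, -0.7, -0.3]
opening: 0.0084
```

Request:
{"api": "drive_tool", "payload": {
  "moves": [0,0,0,0,0,-0.001,0.9,0,0,0,0,0,-0.001,0.9,0,0,0,0,0,-0.001,0.9,0,0,0,0,0,-0.001,0.9,0,0,0,0,0,0,0.9]
}}

```text
t: 9.3
tool_pos: [0.44, 0.0677, -0.0307]
tool_rot: [-2.304, -2.135, 0.002]
contact_force: [-4.0, -0.5, 9.0]
opening: 0.0085
```

Run:
```python
from h import *
o=snap("wrist","w5");print(o["t"],o["tool_pos"],o["opening"],o["contact_force"])
b=cv2.imread("pics/w5.png")[200:460,160:480]
cv2.imwrite("pics/c9.png",cv2.convertScaleAbs(cv2.resize(b,None,fx=2.4,fy=2.2),alpha=2))
```

```text
9.3 [ 0.43999902  0.06769534 -0.03072354] 0.008483298311383615 [-4.03151267 -0.52269039  8.97352911]
```

View pics/c9.png

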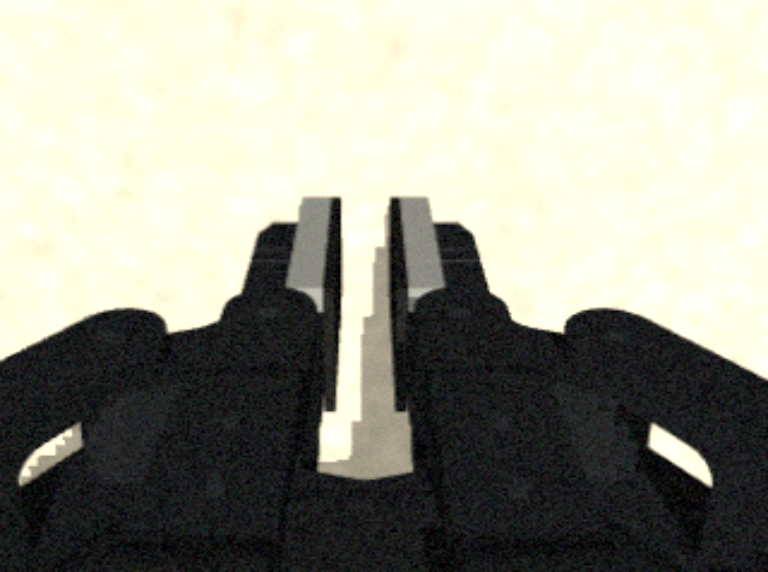

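Contact came at reported z = −0.031, so the real fingertips sit 30 mm behind the reported TCP. I'll go back and grasp 30 mm lower.

Request:
{"api": "drive_tool", "payload": {
  "moves": [0,0,0,0,0,0.05,0.5,0,0,0,0,0,0.06,0.5,0,0,0,0,0.06,0,0.5,0,0,0,0,0.06,0,0.5,0,0,0,0,0.05,0,0.5]
}}

```text
t: 9.98
tool_pos: [0.44, 0.2397, 0.0787]
tool_rot: [2.304, 2.135, 0.002]
contact_force: [-0.2, -0.2, 0.1]
opening: 0.0425
```

Request:
{"api": "drive_tool", "payload": {
  "moves": [0,0,0,0,0,0,0.5,0,0,0,0,0,-0.04,0.5,0,0,0,0,0,-0.035,0.5,0,0,0,0,0,0,0.6,0,0,0,0,0,0,0.7]
}}

```text
t: 10.6
tool_pos: [0.4409, 0.2375, 0.0045]
tool_rot: [2.305, 2.134, 0.002]
contact_force: [-0.1, 1.4, -0.3]
opening: 0.0256
```

Request:
{"api": "drive_tool", "payload": {
  "moves": [0,0,0,0,0,0,0.9,0,0,0,0,0,0,0.9,0,0,0,0,0,0,0.9,0,0,0,0,0,0.01,0.9,0,0,0,0,0,0.02,0.9]
}}

```text
t: 11.22
tool_pos: [0.4386, 0.2373, 0.0327]
tool_rot: [-2.304, -2.134, 0.004]
contact_force: [0.2, 0.5, -1.8]
opening: 0.0173
```

The grip holds: opening 17.3 mm, and the force reads the drive's weight. Next I'll carry it to the free desk in front of the organiser and tilt it 45° towards the robot.

Request:
{"api": "drive_tool", "payload": {
  "moves": [0,0,0,0,0,0.03,0.9,0,0,0,0,0,0.04,0.9,0,0,0,0.01,-0.04,0,0.9,0,0,0,0.01,-0.045,0,0.9,0,0,0,0.01,-0.045,0,0.9]
}}

```text
t: 11.85
tool_pos: [0.4698, 0.1067, 0.1036]
tool_rot: [-2.304, -2.136, -0.001]
contact_force: [0.1, -0.1, -1.8]
opening: 0.0175
```

Request:
{"api": "drive_tool", "payload": {
  "moves": [-0.7,-8.97,0,0,-0.04,0,0.9,-0.7,-8.97,0,0,-0.04,0,0.9,-0.7,-8.97,0,0,0,0,0.9,-0.7,-8.97,0,0,0,0,0.9,-0.7,-8.97,0,0,0,0,0.9]
}}

```text
t: 12.48
tool_pos: [0.4867, 0.0305, 0.11]
tool_rot: [1.823, 1.685, 0.687]
contact_force: [-6.7, 8.6, -40.2]
opening: 0.0175
```

Run:
```python
from h import *
o=snap("wrist","w6");print(o["t"],o["q"].round(2),o["tool_pos"],o["opening"],o["contact_force"]);snap("scene","s6")
M=R.from_rotvec(o["tool_rot"]).as_matrix();print(M.round(3))
a=cv2.imread("pics/s6.png")[110:260,250:420];b=cv2.imread("pics/w6.png")[120:480,120:520]
cv2.imwrite("pics/c10.png",cv2.convertScaleAbs(np.hstack([cv2.resize(a,(408,360),interpolation=cv2.INTER_CUBIC),b[:,:390]]),alpha=1.5))
```

```text
12.475 [-0.1  -0.87  2.58  0.02  0.65 -0.03] [0.48668546 0.03045934 0.1100244 ] 0.017499932963067497 [ -6.66877887   8.59904829 -40.16230773]
[[ 0.08   0.711  0.699]
 [ 0.997 -0.055 -0.058]
 [-0.003  0.701 -0.713]]
```

View pics/c10.png

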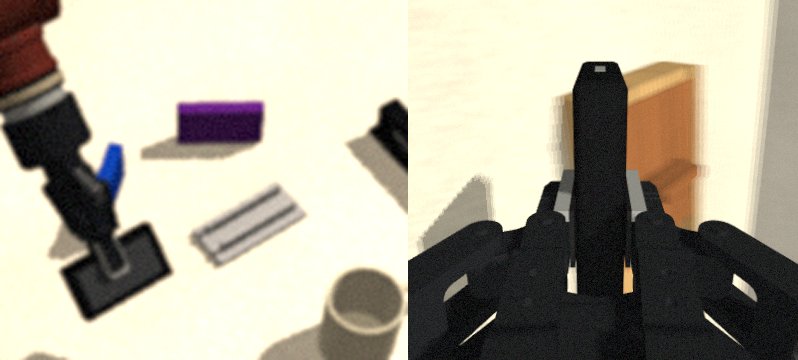

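The wrist force jumped to −40 N because joint 3 reached its fold limit, with nothing in contact. I'll move outward right away, to the free desk around (0.53, 0.11), and use less tilt.

Request:
{"api": "drive_tool", "payload": {
  "moves": [0.35,4.5,0,0.02,0.02,0,0.9,0.35,4.5,0,0.02,0.03,0,0.9,0,0,0,0.005,0.03,0,0.9,0,0,0,0,0,0,0.9,0,0,0,0,0,0,0.9]
}}

```text
t: 13.2
tool_pos: [0.5302, 0.1103, 0.1066]
tool_rot: [1.933, 1.79, 0.56]
contact_force: [0.5, 0.3, -1.9]
opening: 0.0176
```

Run:
```python
from h import *
o=snap("scene","s7");print(o["t"],o["q"].round(2),o["tool_pos"],o["opening"],o["contact_force"])
M=R.from_rotvec(o["tool_rot"]).as_matrix();print(M.round(3))
phi=np.degrees(np.arccos(-M[2,2]));print("tilt",phi)
```

```text
13.2 [ 0.14 -0.47  2.32 -0.2   0.71  0.33] [0.53020779 0.11025906 0.10664711] 0.017555770097747718 [ 0.49132759  0.31973229 -1.94730194]
[[ 0.078  0.817  0.572]
 [ 0.997 -0.061 -0.049]
 [-0.005  0.574 -0.819]]
tilt 35.0255944650326
```

Request:
{"api": "drive_tool", "payload": {
  "moves": [0,0,0,0,0,-0.04,0.9,0,0,0,0,0,-0.035,0.9,0,0,0,0,0,-0.02,0.9,0,0,0,0,0,0,0.9,0,0,0,0,0,0,0.9]
}}

```text
t: 13.88
tool_pos: [0.5324, 0.1101, 0.015]
tool_rot: [1.93, 1.785, 0.566]
contact_force: [0.2, -0.8, -1.5]
opening: 0.0174
```

Request:
{"api": "drive_tool", "payload": {
  "moves": [0,0,0,0,0,-0.003,0.9,0,0,0,0,0,-0.002,0.9,0,0,0,0,0,-0.002,0.9,0,0,0,0,0,0,0.9,0,0,0,0,0,0,0.9]
}}

```text
t: 14.5
tool_pos: [0.5316, 0.1107, 0.0067]
tool_rot: [1.93, 1.787, 0.565]
contact_force: [0.6, -0.3, -1.7]
opening: 0.0174
```

Request:
{"api": "drive_tool", "payload": {
  "moves": [0,0,0,0,0,-0.001,0.9,0,0,0,0,0,-0.001,0.9,0,0,0,0,0,-0.001,0.9,0,0,0,0,0,-0.001,0.9,0,0,0,0,0,0,0.9]
}}

```text
t: 15.12
tool_pos: [0.5318, 0.1107, 0.0029]
tool_rot: [1.93, 1.787, 0.565]
contact_force: [0.3, 0.9, -0.6]
opening: 0.0173
```

Request:
{"api": "drive_tool", "payload": {
  "moves": [0,0,0,0,0,-0.001,0.9,0,0,0,0,0,-0.001,0.9,0,0,0,0,0,0,0.9,0,0,0,0,0,0,0.9,0,0,0,0,0,0,0.9]
}}

```text
t: 15.75
tool_pos: [0.5333, 0.1109, 0.0028]
tool_rot: [1.928, 1.785, 0.568]
contact_force: [-4.9, -1.2, 7.3]
opening: 0.0174
```

Run:
```python
from h import *
o=snap("scene","s8");print(o["t"],o["q"].round(2),o["tool_pos"],o["opening"],o["contact_force"])
a=cv2.imread("pics/s8.png")[140:280,240:420]
cv2.imwrite("pics/c11.png",cv2.convertScaleAbs(cv2.resize(a,None,fx=4,fy=4,interpolation=cv2.INTER_CUBIC),alpha=1.5))
```

```text
15.75 [ 0.14 -0.25  2.36 -0.31  0.44  0.46] [0.53330783 0.11086262 0.00275183] 0.017415948907588418 [-4.89683766 -1.18111573  7.25864144]
```

View pics/c11.png

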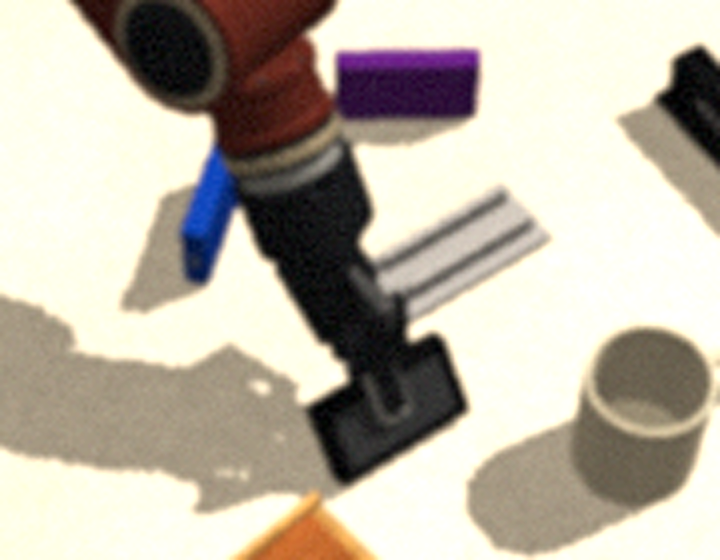

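The drive's lower edge now rests on the desk: +7 N at reported z = 0.003, tilt 35°. I'll open gradually while turning the tool upright, so the drive leans on the lower finger and comes down between the fingers under control. First I'll compute the increments.

Run:
```python
import numpy as np
W=[(35,55,17.4,27),(35,55,24,27),(28,52,34,24),(21,47,44.5,21),(14,40,55,18),(7,30,63,13),(0,18,67,7),(0,0,68,4)]
prev=None
for ph,th,w,t in W:
    p,psi=np.radians(ph),np.radians(ph+th)
    b=58*np.cos(psi); a=np.array([np.sin(p),np.cos(p)]);n=np.array([np.cos(p),-np.sin(p)])
    r=.17*(w-17.4);k=t-30-r+.1;m=b-w/2
    X=m*n+k*a
    if prev is not None:
        d=(X-prev[0])/1000; print(ph,th,w,"closure %.3f"%(1-w/85),"dx %.4f dy %.4f dz %.4f"%(-.997*d[0],.078*d[0],d[1]),"dphi",prev[1]-ph,"B corner z",-(b+14.5)*np.sin(p)+t*np.cos(p),"A/B tip",t)
    prev=(X,ph)
```

```text
35 55 24 closure 0.718 dx 0.0033 dy -0.0003 dz 0.0010 dphi 0 B corner z 13.800246868712609 A/B tip 27
28 52 34 closure 0.600 dx -0.0019 dy 0.0002 dz -0.0080 dphi 7 B corner z 9.65507745025431 A/B tip 24
21 47 44.5 closure 0.476 dx -0.0049 dy 0.0004 dz -0.0080 dphi 7 B corner z 6.622527875454981 A/B tip 21
14 40 55 closure 0.353 dx -0.0073 dy 0.0006 dz -0.0069 dphi 7 B corner z 5.70996448524556 A/B tip 18
7 30 63 closure 0.259 dx -0.0097 dy 0.0008 dz -0.0069 dphi 7 B corner z 5.490901748651627 A/B tip 13
0 18 67 closure 0.212 dx -0.0099 dy 0.0008 dz -0.0051 dphi 7 B corner z 7.0 A/B tip 7
0 0 68 closure 0.200 dx -0.0023 dy 0.0002 dz -0.0032 dphi 0 B corner z 4.0 A/B tip 4
```

Request:
{"api": "drive_tool", "payload": {
  "moves": [0,0,0,0,0,0.0015,0.82,0,0,0,0.0005,0,0,0.79,0,0,0,0.001,0,0.0004,0.77,0,0,0,0.001,0,0.0004,0.745,0,0,0,0.0008,0,0.0002,0.718],
  "newtons": 20
}}

```text
t: 16.42
tool_pos: [0.5349, 0.1106, 0.0031]
tool_rot: [1.931, 1.787, 0.564]
contact_force: [-0.2, -0.1, 0.5]
opening: 0.0245
```

Run:
```python
from h import *
o=snap("wrist","w9");snap("scene","s9");print(o["t"],o["tool_pos"],o["opening"],o["contact_force"])
a=cv2.imread("pics/s9.png")[140:280,240:420];b=cv2.imread("pics/w9.png")[120:480,120:520]
cv2.imwrite("pics/c12.png",cv2.convertScaleAbs(np.hstack([cv2.resize(a,(410,320),interpolation=cv2.INTER_CUBIC),cv2.resize(b,(380,320))]),alpha=1.6))
```

```text
16.425 [0.53487068 0.11060812 0.00305648] 0.02451225688218822 [-0.23279279 -0.06823901  0.49851507]
```

View pics/c12.png

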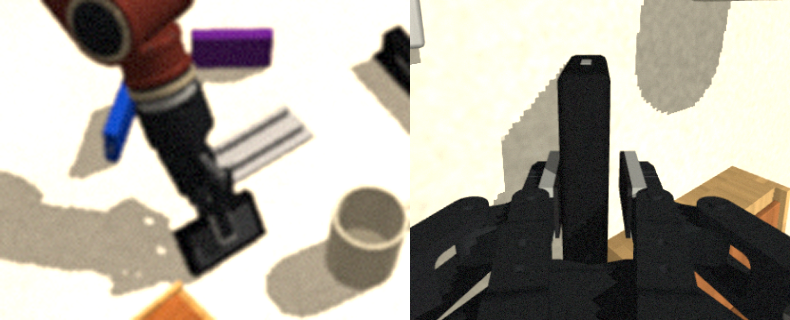

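The drive has lain over onto the robot-side finger, with a gap to the other finger, as planned. Continuing in small steps.

Request:
{"api": "drive_tool", "payload": {
  "moves": [0.11,1.4,0,-0.0004,0,-0.0016,0.695,0.11,1.4,0,-0.0004,0,-0.0016,0.67,0.11,1.4,0,-0.0004,0,-0.0016,0.647,0.11,1.4,0,-0.0004,0.0001,-0.0016,0.623,0.11,1.4,0,-0.0004,0,-0.0016,0.6]
}}

```text
t: 17.15
tool_pos: [0.533, 0.1108, -0.0048]
tool_rot: [2.011, 1.862, 0.464]
contact_force: [-0.8, -0.0, 0.4]
opening: 0.0342
```

Request:
{"api": "drive_tool", "payload": {
  "moves": [0.11,1.4,0,-0.001,0.0001,-0.0016,0.575,0.11,1.4,0,-0.001,0.0001,-0.0016,0.55,0.11,1.4,0,-0.001,0.0001,-0.0016,0.525,0.11,1.4,0,-0.001,0.0001,-0.0016,0.5,0.11,1.4,0,-0.0009,0,-0.0016,0.476]
}}

```text
t: 17.77
tool_pos: [0.5279, 0.1112, -0.0128]
tool_rot: [2.089, 1.934, 0.357]
contact_force: [-0.4, 0.7, 0.5]
opening: 0.0446
```

Run:
```python
from h import *
o=snap("wrist","w10");snap("scene","s10");print(o["t"],o["tool_pos"],o["opening"],o["contact_force"])
a=cv2.imread("pics/s10.png")[140:280,240:420];b=cv2.imread("pics/w10.png")[120:480,120:520]
cv2.imwrite("pics/c13.png",cv2.convertScaleAbs(np.hstack([cv2.resize(a,(410,320),interpolation=cv2.INTER_CUBIC),cv2.resize(b,(380,320))]),alpha=1.6))
```

```text
17.775 [ 0.52794748  0.11117514 -0.0128492 ] 0.04463658868708685 [-0.3615647   0.72079663  0.5404416 ]
```

View pics/c13.png

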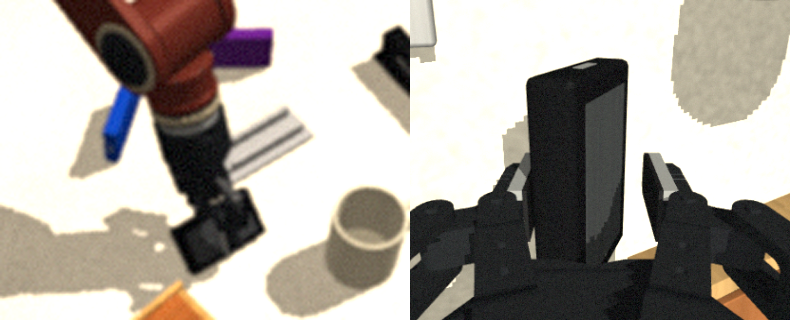

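The drive is leaning over and its top edge is following the left finger. Continuing.

Request:
{"api": "drive_tool", "payload": {
  "moves": [0.11,1.4,0,-0.0015,0.0001,-0.0014,0.45,0.11,1.4,0,-0.0015,0.0001,-0.0014,0.425,0.11,1.4,0,-0.0015,0.0001,-0.0014,0.4,0.11,1.4,0,-0.0014,0.0001,-0.0014,0.376,0.11,1.4,0,-0.0014,0.0001,-0.0013,0.353]
}}

```text
t: 18.5
tool_pos: [0.5207, 0.1116, -0.0197]
tool_rot: [2.163, 2.003, 0.245]
contact_force: [-0.7, -0.8, -0.6]
opening: 0.0554
```

Request:
{"api": "drive_tool", "payload": {
  "moves": [0.11,1.4,0,-0.002,0.0002,-0.0014,0.333,0.11,1.4,0,-0.002,0.0002,-0.0014,0.315,0.11,1.4,0,-0.0019,0.0002,-0.0014,0.296,0.11,1.4,0,-0.0019,0.0002,-0.0014,0.278,0.11,1.4,0,-0.0019,0.0001,-0.0013,0.259]
}}

```text
t: 19.12
tool_pos: [0.5109, 0.1126, -0.0266]
tool_rot: [2.235, 2.07, 0.125]
contact_force: [0.4, -0.3, 0.8]
opening: 0.0633
```

Run:
```python
from h import *
o=snap("wrist","w11");print(o["t"],o["tool_pos"],o["opening"],o["contact_force"])
b=cv2.imread("pics/w11.png")
cv2.imwrite("pics/c14.png",cv2.convertScaleAbs(b,alpha=1.6))
```

```text
19.125 [ 0.5108955   0.1125682  -0.02664663] 0.063343702834803 [ 0.44545434 -0.29827591  0.78068443]
```

View pics/c14.png

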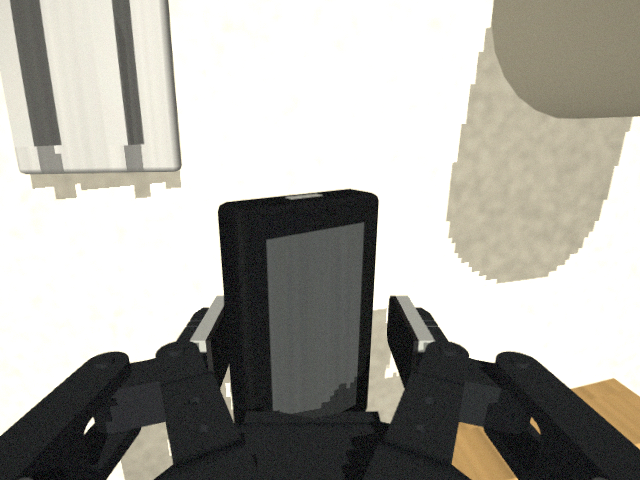

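Request:
{"api": "drive_tool", "payload": {
  "moves": [0.11,1.4,0,-0.002,0.0002,-0.001,0.25,0.11,1.4,0,-0.002,0.0002,-0.001,0.24,0.11,1.4,0,-0.002,0.0002,-0.001,0.23,0.11,1.4,0,-0.002,0.0002,-0.001,0.22,0.11,1.4,0,-0.0019,0.0001,-0.0011,0.212]
}}

```text
t: 19.8
tool_pos: [0.5012, 0.1135, -0.0316]
tool_rot: [2.302, 2.133, -0.001]
contact_force: [0.9, 0.4, 0.5]
opening: 0.0672
```

Request:
{"api": "drive_tool", "payload": {
  "moves": [0,0,0,-0.0012,0,-0.001,0.205,0,0,0,-0.0012,0,-0.001,0.2,0,0,0,0,0,0,0.19,0,0,0,0,0,0,0.17,0,0,0,0,0,0,0.16]
}}

```text
t: 20.42
tool_pos: [0.4988, 0.1134, -0.0335]
tool_rot: [2.301, 2.132, 0.0]
contact_force: [-0.4, -0.2, 0.7]
opening: 0.0719
```

Run:
```python
from h import *
o=snap("wrist","w12");print(o["t"],o["tool_pos"],o["opening"],o["contact_force"])
M=R.from_rotvec(o["tool_rot"]).as_matrix();print(M.round(3)); snap("scene","s12")
b=cv2.imread("pics/w12.png")
cv2.imwrite("pics/c15.png",cv2.convertScaleAbs(b,alpha=1.6))
np.save("o12.npy",o)
```

```text
20.425 [ 0.49881784  0.11343509 -0.03353498] 0.07186350743238279 [-0.42732722 -0.24456216  0.68845656]
[[ 0.076  0.997  0.003]
 [ 0.997 -0.076 -0.003]
 [-0.003  0.003 -1.   ]]
```

View pics/c15.png

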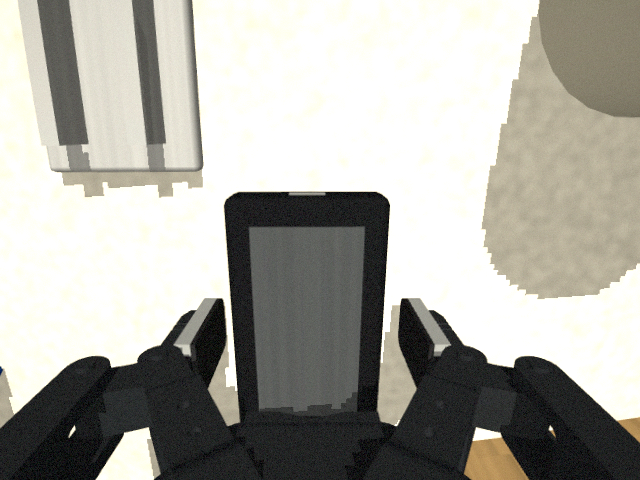

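Request:
{"api": "drive_tool", "payload": {
  "moves": [0,0,0,0,0,0.02,0.1,0,0,0,0,0,0.04,0.1,0,0,0,0,0,0.04,0.05,0,0,0,0,0,0,0.05,0,0,0,0,0,0,0.05]
}}

```text
t: 21.15
tool_pos: [0.4983, 0.1134, 0.0658]
tool_rot: [2.302, 2.132, -0.001]
contact_force: [-0.7, 0.2, 0.2]
opening: 0.0812
```

Run:
```python
from h import *
o=snap("wrist","w13");print(o["t"],o["tool_pos"],o["opening"],o["contact_force"]);snap("scene","s13");np.save("o13.npy",o)
a=cv2.imread("pics/s13.png")[140:280,240:420];b=cv2.imread("pics/w13.png")[40:480,80:560]
cv2.imwrite("pics/c16.png",cv2.convertScaleAbs(np.hstack([cv2.resize(a,(320,440),interpolation=cv2.INTER_CUBIC),b]),alpha=1.6))
```

```text
21.15 [0.49828994 0.11338971 0.06579969] 0.08124188840433118 [-0.73674209  0.17608004  0.18769273]
```

View pics/c16.png

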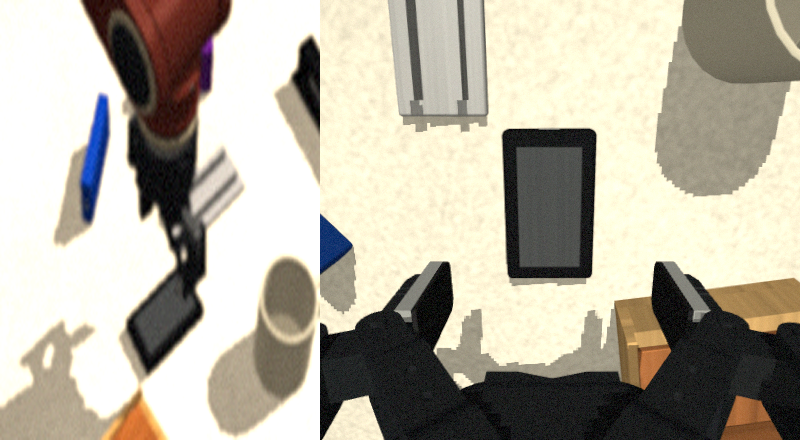

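The drive lies flat and free on the desk, grey panel up, with corners near wrist px (262,170), (356,169), (352,316) and (268,317).

Run:
```python
from h import *
o=np.load("o13.npy",allow_pickle=True).item()
P=[pix2w("wrist",u,v,.018,o) for u,v in((262,170),(356,169),(352,316),(268,317))]
print(np.round(P,4),np.mean(P,0),[np.linalg.norm(P[i]-P[(i+1)%4]).round(4) for i in range(4)])
d=P[0]+P[1]-P[2]-P[3];print("len ang",np.degrees(np.arctan2(d[1],d[0])))
M=R.from_rotvec(o["tool_rot"]).as_matrix();print("jaw",np.degrees(np.arctan2(M[1,1],M[0,1])))
# fingertip centre x in pads: columns
```

```text
[[0.4711 0.1666 0.018 ]
 [0.5275 0.163  0.018 ]
 [0.5208 0.0652 0.018 ]
 [0.464  0.0687 0.018 ]] [0.49584788 0.11586507 0.018     ] [np.float64(0.0565), np.float64(0.098), np.float64(0.057), np.float64(0.0982)]
len ang 85.9598702335218
jaw -4.383350923405746
```

Request:
{"api": "drive_tool", "payload": {
  "moves": [0,0,0,-0.0025,0.0025,-0.03,0.1,0,0,0,0,0,-0.04,0.13,0,0,0,0,0,-0.022,0.15,0,0,0,0,0,-0.007,0.15,0,0,0,0,0,0,0.15],
  "newtons": 50
}}

```text
t: 21.88
tool_pos: [0.4956, 0.1159, -0.0333]
tool_rot: [2.302, 2.133, -0.002]
contact_force: [0.2, -0.3, 0.3]
opening: 0.0728
```

Request:
{"api": "drive_tool", "payload": {
  "moves": [0,0,0,0,0,0,0.25,0,0,0,0,0,0,0.3,0,0,0,0,0,0,0.4,0,0,0,0,0,0,0.4,0,0,0,0,0,0,0.4]
}}

```text
t: 22.5
tool_pos: [0.4977, 0.1161, -0.0311]
tool_rot: [2.3, 2.131, 0.003]
contact_force: [0.7, -0.8, 6.3]
opening: 0.0566
```

Request:
{"api": "drive_tool", "payload": {
  "moves": [0,0,0,0,0,0.01,0.4,0,0,0,0,0,0.02,0.4,0,0,0,0,0,0.04,0.4,0,0,0,0,0,0.05,0.4,0,0,0,0,0,0.03,0.4]
}}

```text
t: 23.12
tool_pos: [0.4968, 0.116, 0.1202]
tool_rot: [2.3, 2.131, 0.003]
contact_force: [0.8, -0.4, -1.4]
opening: 0.0565
```

Run:
```python
from h import *
o=snap("wrist","w14");print(o["t"],o["tool_pos"],o["opening"],o["contact_force"])
b=cv2.imread("pics/w14.png")
cv2.imwrite("pics/c17.png",cv2.convertScaleAbs(b,alpha=1.6))
```

```text
23.125 [0.49684305 0.11600061 0.12015306] 0.05650606203801507 [ 0.79045477 -0.40507206 -1.35171488]
```

View pics/c17.png

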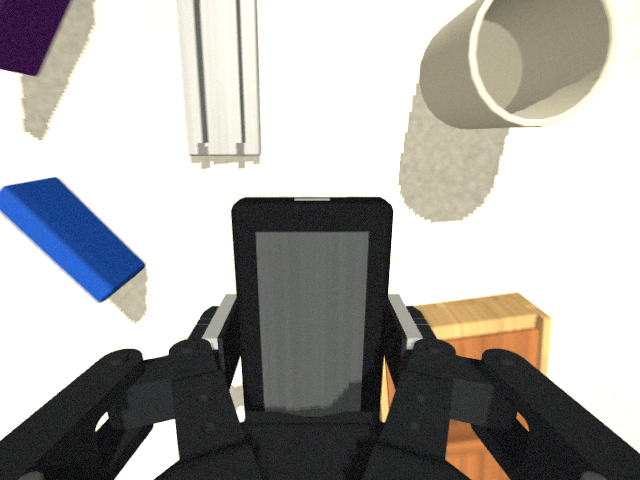

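Held by the long edges with a 56.5 mm opening. I'll carry it over the compartment and line it up with the organiser.

Request:
{"api": "drive_tool", "payload": {
  "moves": [0,0,1,0.018,-0.046,0,0.4,0,0,1,0.018,-0.046,0,0.4,0,0,1,0.018,-0.046,0,0.4,0,0,1,0.018,-0.046,0,0.4,0,0,1,0.018,-0.046,0,0.4]
}}

```text
t: 23.8
tool_pos: [0.5857, -0.1153, 0.1158]
tool_rot: [2.207, 2.232, -0.001]
contact_force: [0.3, -0.9, -1.2]
opening: 0.0563
```

Request:
{"api": "drive_tool", "payload": {
  "moves": [0,0,1,0.018,-0.046,0,0.4,0,0,1.5,0.018,-0.046,0,0.4,0,0,0,0.001,0,0,0.4,0,0,0,0,0,0,0.4,0,0,0,0,0,0,0.4]
}}

```text
t: 24.42
tool_pos: [0.6226, -0.2047, 0.1167]
tool_rot: [2.157, 2.28, 0.0]
contact_force: [0.8, 0.0, -1.2]
opening: 0.0569
```

Run:
```python
from h import *
o=snap("wrist","w15");print(o["t"],o["tool_pos"],o["opening"],o["contact_force"]);np.save("o15.npy",o)
M=R.from_rotvec(o["tool_rot"]).as_matrix();print("jaw",np.degrees(np.arctan2(M[1,1],M[0,1])))
snap("top","t15")
b=cv2.imread("pics/w15.png")
cv2.imwrite("pics/c18.png",cv2.convertScaleAbs(b,alpha=1.6))
b=cv2.imread("pics/t15.png")[120:250,290:500]
cv2.imwrite("pics/c19.png",cv2.convertScaleAbs(cv2.resize(b,None,fx=3.6,fy=3.6,interpolation=cv2.INTER_CUBIC),alpha=1.6))
```

```text
24.425 [ 0.62261931 -0.2046877   0.11667762] 0.056860727056857824 [ 0.82442155  0.04720351 -1.19006176]
jaw 3.185948814523263
```

View pics/c18.png

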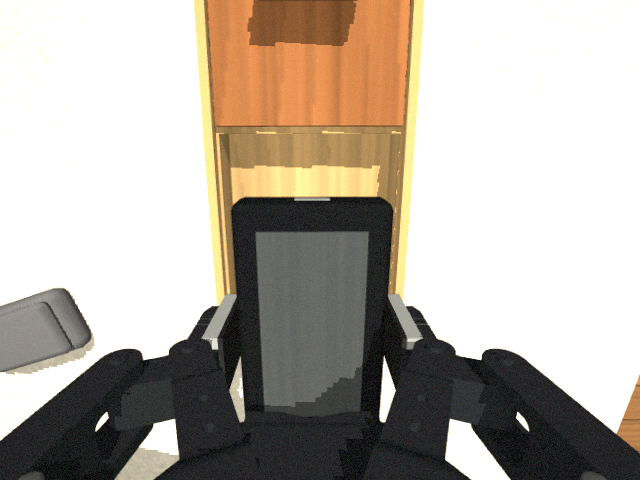

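View pics/c19.png

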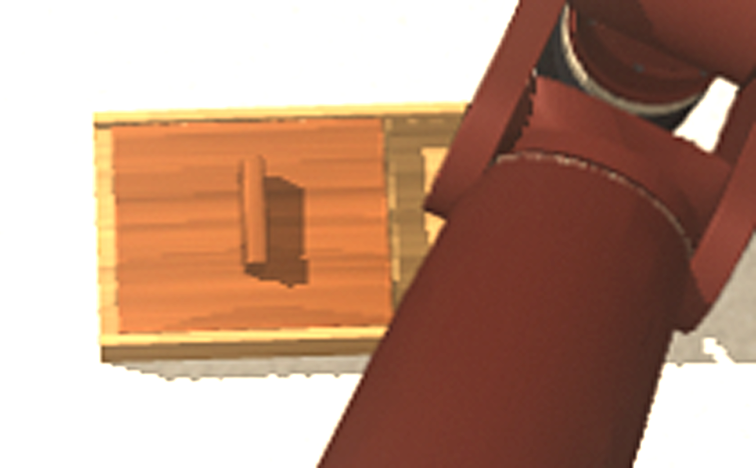

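The wrist view has the drive over the compartment, with the cover's near edge at row 127 from column 216 to 403. I'll check the alignment numerically.

Run:
```python
from h import *
o=np.load("o15.npy",allow_pickle=True).item()
M=R.from_rotvec(o["tool_rot"]).as_matrix();t=o["tool_pos"]
def rel(u,v,z):
    w=pix2w("wrist",u,v,z,o);return w.round(4),((w-t)@M[:,1]).round(4),((w-t)@M[:,0]).round(4)
for n,u,v,z in(("coverL",216,127,.046),("coverR",404,127,.046),("coverL2",209,10,.046),("coverR2",409,10,.046),("railL",196,10,.049),("railR",422,10,.049),("railLn",216,270,.049),("railRn",404,270,.049),
  ("inL",217,133,.040),("inR",402,133,.040),("driveL",234,210,.165),("driveR",392,210,.165)):
    print(n,*rel(u,v,z))
```

```text
coverL [ 0.5553 -0.1317  0.046 ] -0.0633 0.0768
coverR [ 0.6763 -0.1248  0.046 ] 0.0579 0.0769
coverL2 [ 0.5515 -0.064   0.046 ] -0.0633 0.1446
coverR2 [ 0.6713 -0.0572  0.046 ] 0.0567 0.1447
railL [ 0.5446 -0.0652  0.049 ] -0.0703 0.1438
railR [ 0.6784 -0.0576  0.049 ] 0.0637 0.1439
railLn [ 0.5545 -0.229   0.049 ] -0.0695 -0.0204
railRn [ 0.6879 -0.2215  0.049 ] 0.0641 -0.0202
inL [ 0.5544 -0.1355  0.04  ] -0.0644 0.0731
inR [ 0.6769 -0.1285  0.04  ] 0.0583 0.0732
driveL [ 0.5914 -0.1602  0.165 ] -0.0286 0.046
driveR [ 0.6467 -0.1571  0.165 ] 0.0268 0.0461
```

Request:
{"api": "drive_tool", "payload": {
  "moves": [0,0,0,-0.0025,0.001,-0.04,0.4,0,0,0,0,0,-0.04,0.4,0,0,0,0,0,-0.03,0.4,0,0,0,0,0,-0.012,0.4,0,0,0,0,0,0,0.4]
}}

```text
t: 25.15
tool_pos: [0.6204, -0.2045, -0.005]
tool_rot: [2.157, 2.279, -0.0]
contact_force: [-0.3, -0.1, -1.0]
opening: 0.0567
```

Request:
{"api": "drive_tool", "payload": {
  "moves": [0,0,0,0,0,-0.004,0.4,0,0,0,0,0,-0.003,0.4,0,0,0,0,0,-0.002,0.4,0,0,0,0,0,-0.002,0.4,0,0,0,0,0,0,0.4]
}}

```text
t: 25.78
tool_pos: [0.6206, -0.205, -0.0158]
tool_rot: [2.157, 2.278, 0.0]
contact_force: [-0.4, -0.8, -1.4]
opening: 0.0566
```

Request:
{"api": "drive_tool", "payload": {
  "moves": [0,0,0,0,0,-0.002,0.4,0,0,0,0,0,-0.0015,0.4,0,0,0,0,0,-0.001,0.4,0,0,0,0,0,0,0.4,0,0,0,0,0,0,0.4]
}}

```text
t: 26.4
tool_pos: [0.6208, -0.2051, -0.0201]
tool_rot: [2.157, 2.278, 0.001]
contact_force: [-0.3, -0.6, -1.1]
opening: 0.0566
```

Request:
{"api": "drive_tool", "payload": {
  "moves": [0,0,0,0,0,-0.001,0.4,0,0,0,0,0,-0.0005,0.4,0,0,0,0,0,0,0.4,0,0,0,0,0,0,0.4,0,0,0,0,0,0,0.4]
}}

```text
t: 27.02
tool_pos: [0.621, -0.2051, -0.0211]
tool_rot: [2.157, 2.278, 0.001]
contact_force: [-2.2, 1.0, 5.2]
opening: 0.0569
```

Floor contact at the expected height, with +5 N. Releasing.

Request:
{"api": "drive_tool", "payload": {
  "moves": [0,0,0,0,0,0.001,0.3,0,0,0,0,0,0,0.25,0,0,0,0,0,0,0.2,0,0,0,0,0,0,0.2,0,0,0,0,0,0.01,0.2]
}}

```text
t: 27.65
tool_pos: [0.6198, -0.2047, -0.0114]
tool_rot: [2.159, 2.28, -0.001]
contact_force: [-0.1, 1.8, -0.6]
opening: 0.0684
```

Request:
{"api": "drive_tool", "payload": {
  "moves": [0,0,0,0,0,0.03,0.2,0,0,0,0,0,0.05,0.3,0,0,0,0,0,0.05,0.6,0,0,0,0,0,0,0.9,0,0,0,0,0,0,0.9]
}}

```text
t: 28.28
tool_pos: [0.6207, -0.205, 0.1197]
tool_rot: [2.157, 2.278, 0.001]
contact_force: [0.2, 0.1, -0.0]
opening: 0.0085
```

Run:
```python
from h import *
o=snap("wrist","w16");print(o["t"],o["tool_pos"],o["opening"],o["contact_force"]);np.save("o16.npy",o)
b=cv2.imread("pics/w16.png")
cv2.imwrite("pics/c20.png",cv2.convertScaleAbs(b,alpha=1.6))
```

```text
28.275 [ 0.62067687 -0.20503377  0.11968015] 0.008450179595613238 [ 0.24215021  0.09038027 -0.0071714 ]
```

View pics/c20.png

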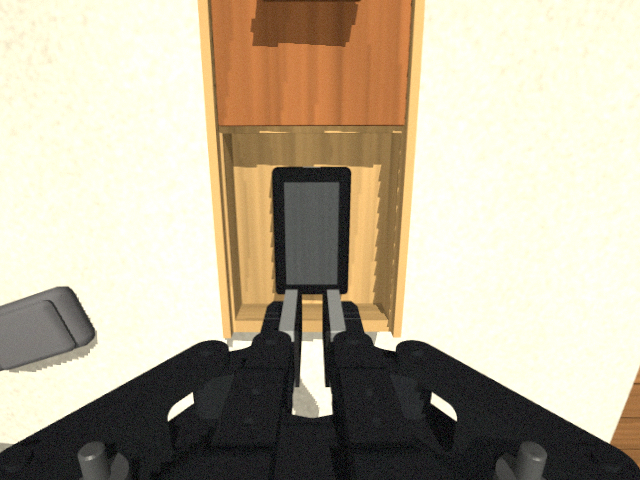

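The drive lies flat in the compartment with clearance all round and the cover's edge clear of it. Next I'll push the cover's rib from its +y side with the closed fingers.

Request:
{"api": "drive_tool", "payload": {
  "moves": [0,0,0,-0.0025,0.0475,0,1,0,0,0,-0.0025,0.0475,0,1,0,0,0,-0.0025,0.0475,0,1,0,0,0,-0.0025,0.0475,0,1,0,0,0,0,0,0,1]
}}

```text
t: 28.95
tool_pos: [0.609, -0.0121, 0.1169]
tool_rot: [2.155, 2.285, -0.003]
contact_force: [0.0, 0.5, -0.4]
opening: 0.0004
```

Run:
```python
from h import *
o=snap("wrist","w17");print(o["t"],o["tool_pos"],o["opening"],o["contact_force"]);np.save("o17.npy",o)
o=snap("top","t17");snap("scene","s17")
b=cv2.imread("pics/t17.png")[120:250,290:500];c=cv2.imread("pics/s17.png")[230:410,190:380]
cv2.imwrite("pics/c21.png",cv2.convertScaleAbs(np.hstack([cv2.resize(b,(420,350)),cv2.resize(c,(370,350))]),alpha=1.6))
for s in (0.135,.1525,.155): print(s,w2pix("top",(.6198-.054*s,-.203+.9985*s,.076)))
```

```text
28.95 [ 0.60899479 -0.01205197  0.11693141] 0.00035799977466247085 [ 0.03842414  0.53404757 -0.44892831]
0.135 (np.float64(368.88640698804215), np.float64(178.44630932685396))
0.1525 (np.float64(360.11130176678324), np.float64(178.6887527602123))
0.155 (np.float64(358.8573893532949), np.float64(178.72353601112454))
```

View pics/c21.png

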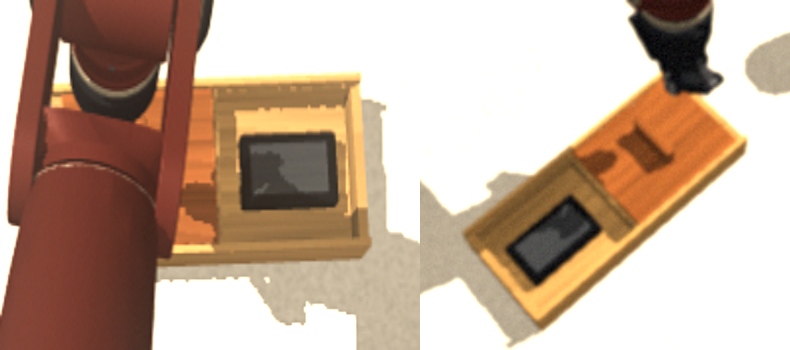

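Request:
{"api": "drive_tool", "payload": {
  "moves": [0,0,0,0,0,-0.04,1,0,0,0,0,0,-0.035,1,0,0,0,0,0,-0.015,1,0,0,0,0,0,0,1,0,0,0,0.001,-0.01,0,1]
}}

```text
t: 29.72
tool_pos: [0.6131, -0.0256, 0.031]
tool_rot: [2.155, 2.277, 0.003]
contact_force: [-0.3, -0.2, 0.3]
opening: 0.0002
```

Request:
{"api": "drive_tool", "payload": {
  "moves": [0,0,0,0.0003,-0.006,0,1,0,0,0,0.0003,-0.006,0,1,0,0,0,0.0005,-0.01,0,1,0,0,0,0.0005,-0.01,0,1,0,0,0,0.0005,-0.01,0,1]
}}

```text
t: 30.35
tool_pos: [0.6139, -0.0677, 0.0294]
tool_rot: [2.157, 2.278, 0.001]
contact_force: [0.7, 1.9, 1.4]
opening: -0.0001
```

Run:
```python
from h import *
o=snap("scene","s18");print(o["t"],o["tool_pos"],o["contact_force"])
c=cv2.imread("pics/s18.png")[230:410,190:380]
cv2.imwrite("pics/c22.png",cv2.convertScaleAbs(cv2.resize(c,None,fx=3,fy=3),alpha=1.6))
```

```text
30.35 [ 0.61393632 -0.06773393  0.02942361] [0.68036478 1.89654227 1.38375112]
```

View pics/c22.png

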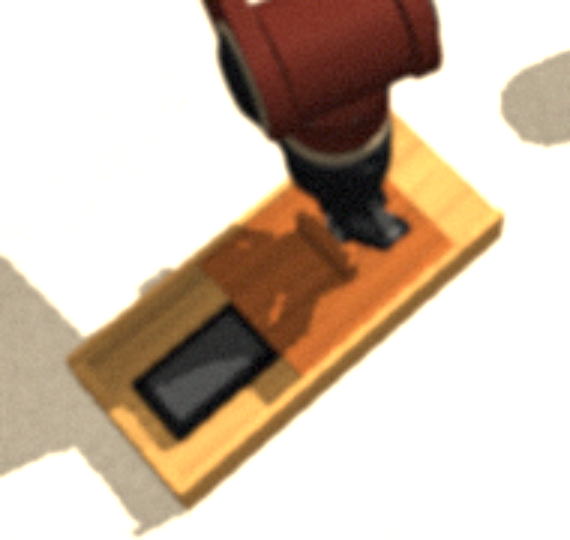

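Request:
{"api": "drive_tool", "payload": {
  "moves": [0,0,0,0.0008,-0.014,0,1,0,0,0,0.0008,-0.014,0,1,0,0,0,0.0008,-0.014,0,1,0,0,0,0.0008,-0.014,0,1,0,0,0,0.0008,-0.014,0,1]
}}

```text
t: 31.02
tool_pos: [0.6176, -0.138, 0.0292]
tool_rot: [2.158, 2.278, 0.0]
contact_force: [1.2, 1.4, -0.5]
opening: -0.0003
```

Request:
{"api": "drive_tool", "payload": {
  "moves": [0,0,0,0.0006,-0.012,0,1,0,0,0,0.0005,-0.01,0,1,0,0,0,0.0003,-0.006,0,1,0,0,0,0.0002,-0.004,0,1,0,0,0,0,0,0,1]
}}

```text
t: 31.65
tool_pos: [0.6195, -0.1696, 0.0295]
tool_rot: [2.157, 2.277, -0.0]
contact_force: [0.0, -0.5, -0.5]
opening: -0.0002
```

Request:
{"api": "drive_tool", "payload": {
  "moves": [0,0,0,0.0001,-0.002,0,1,0,0,0,0.0001,-0.002,0,1,0,0,0,0.0001,-0.002,0,1,0,0,0,0,-0.001,0,1,0,0,0,0,0,0,1]
}}

```text
t: 32.28
tool_pos: [0.6199, -0.1763, 0.0295]
tool_rot: [2.157, 2.277, 0.0]
contact_force: [-0.4, 1.9, 0.4]
opening: -0.0001
```

Request:
{"api": "drive_tool", "payload": {
  "moves": [0,0,0,0.0001,-0.002,0,1,0,0,0,0.0001,-0.002,0,1,0,0,0,0.0001,-0.001,0,1,0,0,0,0,-0.001,0,1,0,0,0,0,0,0,1]
}}

```text
t: 32.9
tool_pos: [0.62, -0.1823, 0.0293]
tool_rot: [2.157, 2.278, -0.0]
contact_force: [1.0, 0.5, -0.1]
opening: 0.0001
```

Request:
{"api": "drive_tool", "payload": {
  "moves": [0,0,0,0,-0.001,0,1,0,0,0,0,-0.001,0,1,0,0,0,0,-0.001,0,1,0,0,0,0,0,0,1,0,0,0,0,0,0,1]
}}

```text
t: 33.52
tool_pos: [0.62, -0.1841, 0.0293]
tool_rot: [2.158, 2.279, 0.002]
contact_force: [0.4, 5.3, 0.6]
opening: -0.0003
```

Request:
{"api": "drive_tool", "payload": {
  "moves": [0,0,0,0,-0.001,0,1,0,0,0,0,-0.001,0,1,0,0,0,0,0,0,1,0,0,0,0,0,0,1,0,0,0,0,0,0,1]
}}

```text
t: 34.15
tool_pos: [0.62, -0.1841, 0.0293]
tool_rot: [2.16, 2.281, 0.006]
contact_force: [0.1, 11.7, 3.8]
opening: 0.0001
```

Firm stop: the force climbed to 11.7 N with no further motion, at the expected shut position. I'll back off +y, raise, and look.

Request:
{"api": "drive_tool", "payload": {
  "moves": [0,0,0,0,0.01,0,1,0,0,0,0,0.02,0,1,0,0,0,0,0,0.05,1,0,0,0,0,0,0.06,1,0,0,0,-0.02,0.06,0.05,1]
}}

```text
t: 34.78
tool_pos: [0.606, -0.1119, 0.182]
tool_rot: [2.157, 2.271, 0.003]
contact_force: [1.0, -0.2, 1.0]
opening: -0.0
```

Request:
{"api": "drive_tool", "payload": {
  "moves": [0,0,0,-0.03,0.06,0,1,0,0,0,-0.03,0.06,0,1,0,0,0,-0.03,0.06,0,1,0,0,0,0,0,0,1,0,0,0,0,0,0,1]
}}

```text
t: 35.4
tool_pos: [0.5206, 0.0573, 0.1782]
tool_rot: [2.155, 2.278, 0.0]
contact_force: [-0.1, 0.0, -0.1]
opening: -0.0001
```

Run:
```python
from h import *
o=snap("top","t19");snap("scene","s19");print(o["t"],o["tool_pos"],o["contact_force"])
b=cv2.imread("pics/t19.png");c=cv2.imread("pics/s19.png")
cv2.imwrite("pics/c23.png",cv2.convertScaleAbs(cv2.resize(b[130:240,300:490],None,fx=4.2,fy=4.2,interpolation=cv2.INTER_CUBIC),alpha=1.5))
cv2.imwrite("pics/c24.png",np.hstack([cv2.resize(b,(400,300)),cv2.resize(c,(400,300))]))
```

```text
35.4 [0.52063094 0.05732783 0.17821976] [-0.12509927  0.03187829 -0.07536905]
```

View pics/c23.png

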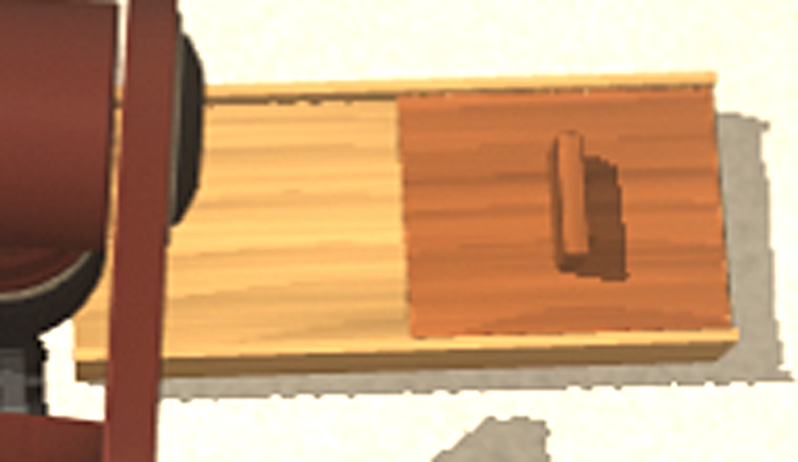

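View pics/c24.png

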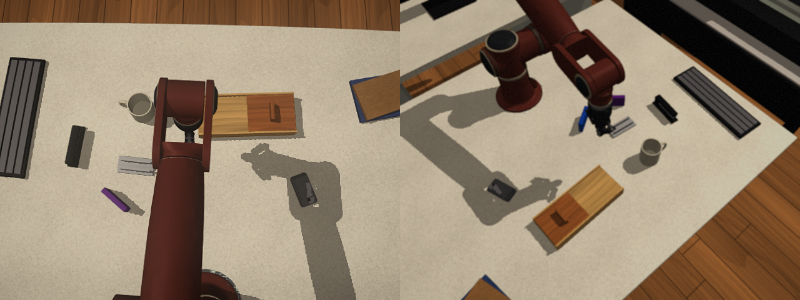

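The cover reaches the organiser's end wall, and the rib sits over the compartment. The mug, mouse and stapler are where they were, and the robot touches nothing. Handing in.

Run:
```python
from station import ctrl
print(ctrl.finish_job())
```

```text
the job is handed in; nothing more can be done
None
```

The drive is flat in the organiser's compartment and the cover is shut over it. I handed the job in at about 35.5 s of the 67 s allowed.

**What I did:**
- **Laying down:** I lifted the drive out of its stand and rested its lower long edge on the open desk at a 35° tilt. I then opened the gripper while turning it upright, so the drive came down flat between the fingers without a drop. I let go and raised the hand clear.
- **Putting away:** I took the drive again by its long edges and set it down in the compartment. I then pushed the cover's rib until it met its stop.

**Last checks:**
- **Drive:** The wrist picture showed it flat in the compartment with room on all sides before I closed the cover.
- **Cover:** It stopped moving while the push rose to 11.7 N. The top picture shows it reaching the organiser's end wall, with the rib over the compartment.
- **Surroundings:** The mug, mouse, stapler and the blue and purple blocks looked unmoved by eye; I did not measure them again. The final force reading was about 0 N.

**What failed or disagreed:**
- **First grasp missed:** The fingers closed on top of the drive, with about 6 N upward. A touch on the desk showed the real fingertips sit about 30 mm behind the reported TCP; after that correction the grasp held.
- **Joint limit reached:** During the first tilt, joint 3 went to its fold limit of 2.58 rad and the wrist force read about −40 N with nothing touching. I moved away at once, but if its angle went past the limit, that would count against the job.

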